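# Set a serving board over the edge of the pass

## Task

Push the wooden serving board across the steel pass shelf until just its orange end hangs out over the shelf's blue far edge, the seam between orange and wood lying along that edge and the board square to it, so that the runner can get their fingers under it. Only push it along, never lift or tip it; let the sauce pot ride along on the board untouched, and leave the squeeze bottle and the shaker standing where they are.

Things in the scene. Friction and masses are not known exactly. Their poses are not given: they have to be found in the camera images.
- board: Loose flat serving board, 160 mm long (its x) by 130 mm wide (its y) by 12 mm thick, about 0.25 kg, lying flat on the shelf. The last 50 mm at its +x end are orange, the rest is dark brown wood. Origin at the centre of its underside; x points to the orange end, z up. At the start the orange end faces the blue edge within about 15 degrees and lies wholly on the shelf. It slides with ordinary friction and stays where it is left.
- board_line (a point): Middle of the straight seam between orange and wood, on the board's top face: 30 mm from the board's centre towards the orange end, 12 mm above its underside. Axes as the board's.
- shelf_edge (a point): Middle of the pass shelf's far top edge, the edge with an 8 mm blue rim. x points outwards, level and square to the edge, y along the edge, z up. The shelf is a fixed flat steel platform, its top 60 mm above the counter, reaching 340 mm back from this edge (its -x, towards the robot) and 230 mm to each side; it has no raised lip. The shelf's place and yaw vary.
- pot: Small loose open steel sauce pot, empty, 56 mm across, 40 mm tall, 80 g, standing near the middle of the board. Origin at the centre of its underside. It rides on the board by friction.
- bottle: Loose yellow squeeze bottle with a white nozzle, 54 mm across, 155 mm tall, standing on the shelf to one side of the board. Origin at the centre of its underside. To be left alone.
- shaker: Loose black shaker with a steel cap, 45 mm across, 90 mm tall, standing on the shelf on the other side of the board. Origin at the centre of its underside. To be left alone.
There are look-alikes about, which are no part of the job. Of the things that look like the board, the smaller one is meant. What is shaped like the pot but red is not meant.

How it is judged (in metres and radians):
At the end, for the whole second after the job is handed in: Board flat and at rest on the shelf, orange/wood seam within 8 mm of the blue edge and within 0.12 rad of square to it, seam middle within 100 mm of the edge middle; pot upright on the board; bottle and shaker upright within 20 mm of their starts (x of board_line in the frame of shelf_edge between -0.008 and 0.008 m and y of board_line in the frame of shelf_edge between -0.1 and 0.1 m and z of board_line in the frame of shelf_edge between -0.018 and 0.018 m and angle between the x axis of board and the x axis of shelf_edge, either way round below 0.12 rad and angle between board's own z axis and vertical below 0.05 rad and linear speed of board below 0.01 m/s and angular speed of board below 0.05 rad/s and x of pot in the frame of board between -0.055 and 0.055 m and y of pot in the frame of board between -0.04 and 0.04 m and z of pot in the frame of board between 0.008 and 0.018 m and angle between each of pot, bottle, shaker's own z axis and vertical below 0.1 rad and distance of each of bottle, shaker from where it was at the start of the episode below 0.02 m); the robot touches nothing.
It fails at once if the board is lifted more than 12 mm off the shelf or tipped by more than 0.12 rad (z of board_line in the frame of shelf_edge above 0.024 m or angle between board's own z axis and vertical above 0.12 rad).
It fails at once if the robot touches the sauce pot (contact force between any of the arm, the fingers and pot above 0.5 N).
It fails at once if the sauce pot tips, or leaves the board (angle between pot's own z axis and vertical above 0.3 rad or z of pot in the frame of board above 0.03 m or z of pot in the frame of board below 0 m).
It fails at once if the bottle or the shaker is shifted by more than 20 mm or tipped (distance of any of bottle, shaker from where it was at the start of the episode above 0.02 m or angle between any of bottle, shaker's own z axis and vertical above 0.3 rad).
It also fails if it takes over 45 s, if anything falls off the work surface, if the arm or the gripper's body presses on something with over 40 N, if the wrist force passes 120 N, or if a joint passes its speed limit or range.

## Robot

A 7-joint arm with a two-finger parallel gripper is mounted at the origin on the work surface. World frame = base frame: x ahead of the robot, y to its left, z up, the work surface at z = 0. Lengths are in mm, angles in rad, forces in N, time in s.
With the tool pointing down it reaches from about 400 to 875 mm from the base axis. Payload 19.3 kg.
Tool frame: the origin (TCP) lies at the very end of the fingers, on their centre line; the grasp point (between the pads) lies 19 mm behind it (grip_point_offset is the z of the grasp point in the tool frame, in mm); z points along the fingers, x is the direction in which the jaws open and shut, and the axes are right-handed (so a half turn about z gives the same grasp; the last joint's range is limited). The gripper opens to 85 mm and grips with 20 to 120 N. Pads are 22 mm wide; open, the fingers measure 114 mm over their backs; the gripper's body (76 mm by 85 mm) begins 54 mm behind the grasp point. The pads swing forward as they close: fully open they stand 13 mm farther back than shut.
Start: joints at [1.25, 0.521, -0.036, 1.599, 0.021, 1.021, -0.113], TCP at [155.084, -605.445, 231.291] pointing down, gripper open.
Joint ranges: [-2.91, 2.91], [-0.3, 2.13], [-1.5, 1.42], [0.17, 2.43], [-1.26, 4.41], [0.16, 1.93], [-2.52, 2.52]. Speed limits (rad/s): [1.89, 1.89, 2.39, 2.39, 3.01, 3.01, 3.01].

## Interface

Orientations are given as a 3x3 rotation matrix whose columns are the frame's x, y, z axes.
In Python, from workcell import movep, movel, goto_joints, open_gripper, clamp, wait, inverse_kinematics, read_state, camera, PlanningError, finish_job, grip_point_offset gives the robot as it stands. Calls block until the motion is done:
- movep(position, orientation): joint-space move of the TCP to a pose.
- movel(position, frame=None, max_speed=150, guard=None): straight line of the TCP; frame=None keeps the orientation; max_speed is the mean speed in mm/s. With guard (N) it stops when the force on the tool has changed by that much, and returns True; else False.
- goto_joints(angles): joint-space move.
- open_gripper() and clamp(): open the fingers fully, or close them until they stop; the grip force is fixed at half the most.
- wait(seconds).
- inverse_kinematics(position, orientation): joint angles nearest the present ones, or None.
- read_state(): the state.
- camera(name): name is "scene" or "top" or "wrist"; returns a dict with "image" (420x560x3 uint8, blue, green, red), "range_z" (420x560 float32, mm along the optical axis (not along the pixel's ray), 0 where there is no reading), "fx", "fy", "cx", "cy" (pixels), "cam_to_world" (4x4, takes a point from camera to world coordinates). Camera axes: x right, y up, looking along -z (the intrinsics and any distortion apply to the point x, -y, -z); pixel columns grow to the right and rows downward; lengths in mm; the calibration is good to about 2 mm. A picture is of the moment at which its call begins.
A pose or a line that the arm cannot do raises PlanningError and nothing moves.
- finish_job(): hands the job in, once; it reports no verdict.
The state is a dict: "time": time; "qpos": joint angles; "qvel": joint speeds; "joint_efforts": joint torques, N m; "eef_pos": TCP position; "tool_rot": TCP orientation; "ft_force": force on the tool from outside, world axes, zero at the start; "torque": the same for the moment, N m; "finger_gap": finger opening in mm.
Only numpy, scipy, OpenCV 4.12 (cv2) and the standard library are available. Lean on these libraries where they do the work, as an engineer would, in place of code of your own. Each camera call takes 0.05 s, during which the arm holds its last target. There are 200 camera calls.

## Working session

There is one attempt and no reset: what is moved stays moved. The work goes in short steps, each a Python script; the robot and the scene stay as the last script left them, time stands still between calls to the robot, and variables do not carry over. Pictures are saved under pics/ and viewed, about 8 in all and at most 12, crops included, and the job is handed in when it is done.

```bash
mkdir -p pics; ls
python3 - <<'E'
from workcell import *
import cv2,numpy as np,pickle
for n in ("scene","top"):
    c=camera(n); cv2.imwrite(f"pics/{n}0.png",c["image"]); pickle.dump(c,open(f"{n}0.pkl","wb"))
    print(n,c["fx"],c["cx"],c["cy"],np.round(c["cam_to_world"],3).tolist(),[k for k in c])
print(read_state()["time"],grip_point_offset)
E
```

```text
pics
scene 421.7045571704461 281.9992975745634 206.10932648996 [[0.647, -0.619, 0.445, 1080.205], [0.763, 0.53, -0.37, -490.561], [-0.007, 0.579, 0.815, 1111.988], [0.0, 0.0, 0.0, 1.0]] ['image', 'range_z', 'fx', 'fy', 'cx', 'cy', 'cam_to_world']
top 543.9815357411018 277.46906229260867 212.24136390842088 [[-0.005, 0.978, -0.209, 210.659], [-1.0, -0.004, 0.005, -33.839], [0.003, 0.209, 0.978, 1619.787], [0.0, 0.0, 0.0, 1.0]] ['image', 'range_z', 'fx', 'fy', 'cx', 'cy', 'cam_to_world']
0.1 -18.700000000000003
```

View pics/top0.png

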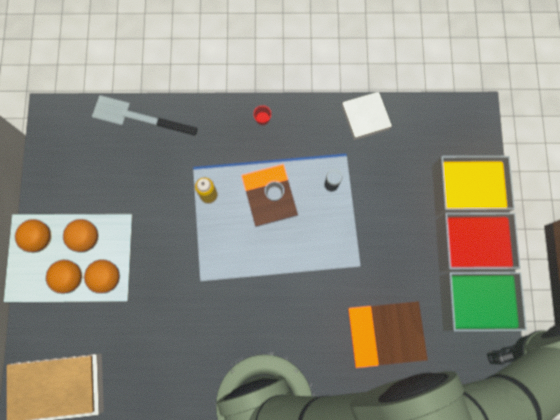

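View pics/scene0.png

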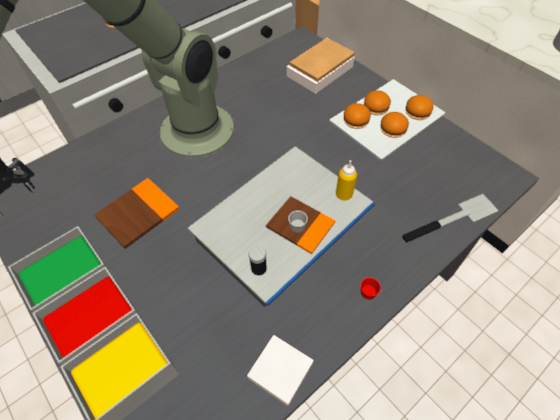

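The candidates for the board are the one on the shelf at top (270,195) and a larger look-alike on the counter at (388,334). For the pot they are the steel one at (274,190) and a red one at (262,115). I choose the smaller board, on the shelf, with the steel pot, and check it in a close crop.

```bash
cat > h.py <<'E'
import cv2,numpy as np
def px2w(c,uv,z):
    "pixels -> world points on plane height z (mm)"
    uv=np.atleast_2d(np.float64(uv)); M=c["cam_to_world"]
    d=np.c_[(uv[:,0]-c["cx"])/c["fx"],-(uv[:,1]-c["cy"])/c["fy"],-np.ones(len(uv))]@M[:3,:3].T
    o=M[:3,3]; return o+d*((z-o[2])/d[:,2])[:,None]
def crop(c,x,y,w,h,s,name):
    cv2.imwrite(name,cv2.resize(c["image"][y:y+h,x:x+w],None,fx=s,fy=s,interpolation=cv2.INTER_CUBIC))
def cloud(c):
    v,u=np.mgrid[:420,:560]; r=c["range_z"]; M=c["cam_to_world"]
    p=np.stack([(u-c["cx"])/c["fx"]*r,-(v-c["cy"])/c["fy"]*r,-r],-1)
    return p@M[:3,:3].T+M[:3,3]
E
python3 - <<'E'
import pickle; from h import *
c=pickle.load(open("top0.pkl","rb")); crop(c,185,145,180,140,4.4,"pics/crop1.png")
P=cloud(c)
for u,v in [(220,250),(300,250),(270,215),(260,180),(400,250),(274,190),(206,183),(333,178)]: print(u,v,P[v,u].round(1))
E
```

```text
220 250 [433.4 126.1  54.7]
300 250 [ 431.1 -105.4   62.7]
270 215 [533.1 -19.2  70. ]
260 180 [635.9   9.8  80. ]
400 250 [ 438.3 -408.1    2. ]
274 190 [606.5 -31.2  76.4]
206 183 [598.7 153.8 186.6]
333 178 [ 620.  -196.1  155.5]
```

View pics/crop1.png

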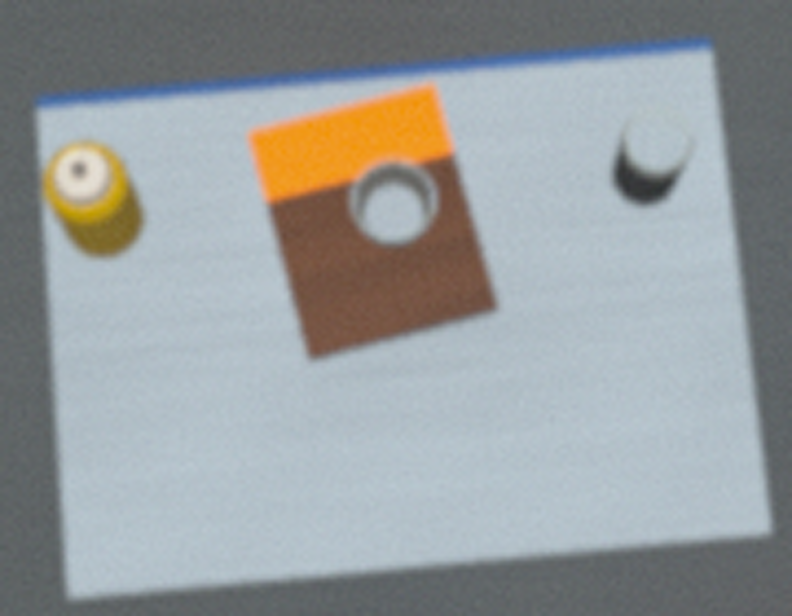

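The crop confirms it: an orange end with brown wood and the steel pot on it. The board corners are at crop (249,132), (436,83), (497,308) and (311,359), with the seam from (270,203) to (455,155). The blue rim's outer line runs (38,97)–(712,38). The bottle foot is near (110,230) and the shaker foot near (643,188).

```bash
cat >> h.py <<'E'
def uncrop(xy,x,y,s): return (np.float64(xy)+.5)/s-.5+[x,y]
E
python3 - <<'E'
import pickle; from h import *
c=pickle.load(open("top0.pkl","rb"))
f=lambda a,z: px2w(c,uncrop(a,185,145,4.4),z)[:,:2]
e=f([[38,97],[712,38],[771,536],[68,600]],60);print("shelf",e.round(1),np.linalg.norm(e-np.roll(e,1,0),axis=1).round(1))
b=f([[249,132],[436,83],[497,308],[311,359]],72);print("board",b.round(1),np.linalg.norm(b-np.roll(b,1,0),axis=1).round(1))
s=f([[270,203],[455,155]],72);print("seam",s.round(1))
p=f([[395,203]],112);print("pot top",p)
m=(e[0]+e[1])/2; ey=(e[0]-e[1])/np.linalg.norm(e[0]-e[1]); ex=np.array([ey[1],-ey[0]])
# edge lies at z60
print("edge mid",m,"ex",ex, "yaw",np.arctan2(ex[1],ex[0]))
F=lambda q:np.c_[(q-m)@ex,(q-m)@ey].round(1)
print("board in edge",F(b).tolist(),"seam",F(s).tolist(),"pot",F(p)); bx=(b[0]+b[1]-b[2]-b[3]);print("rel yaw",np.arctan2(bx@ey,bx@ex))
print("bottle",F(f([[84,170]],130)),F(f([[110,222]],60)),"shaker",F(f([[655,143]],150)),F(f([[643,186]],60)))
E
```

```text
shelf [[ 683.5  209.5]
 [ 723.5 -249.1]
 [ 383.1 -276.8]
 [ 343.8  180.9]] [340.9 460.3 341.5 459.4]
board [[654.9  65.5]
 [688.6 -60.2]
 [533.5 -99.4]
 [499.8  23.4]] [160.7 130.2 160.  127.3]
seam [[605.7  51.1]
 [638.3 -72.6]]
pot top [[595.11025026 -32.30968559]]
edge mid [703.54049753 -19.77361092] ex [0.99621983 0.08686802] yaw 0.08697764472802365
board in edge [[-41.1, 89.2], [-18.4, -39.0], [-176.3, -64.5], [-199.2, 60.7]] seam [[-91.3, 79.1], [-69.6, -46.9]] pot [[-109.1   -3.1]]
rel yaw 0.16906761268912202
bottle [[-73.6 194.6]] [[-91.5 187.3]] shaker [[ -94.6 -170.7]] [[ -99.4 -171.5]]
```

```bash
cat >> h.py <<'E'
M0=np.array([703.54,-19.77]); EX=np.array([0.99622,0.08687]); EY=np.array([-EX[1],EX[0]])
def W(a,b,z): return np.r_[M0+a*EX+b*EY,z]
R=np.c_[np.r_[EY,0],np.r_[EX,0],[0,0,-1]]
E
python3 - <<'E'
from workcell import *; from h import *; import pickle
print(read_state()["tool_rot"])
for Q in (R,R@np.diag([-1,-1,1])):
    print([None if j is None else np.round(j,2) for j in (inverse_kinematics(W(a,3,z),Q) for a,z in((-250,150),(-250,55),(-121,55)))])
Q=min((R,R@np.diag([-1,-1,1])),key=lambda q:abs(inverse_kinematics(W(-250,3,150),q)[6]))
np.save("Q.npy",Q)
movep([330,-380,260],Q); movep(W(-250,3,150),Q); movel(W(-250,3,85))
hit=movel(W(-250,3,42),max_speed=25,guard=4)
s=read_state();print(hit,s["eef_pos"],s["ft_force"],s["time"],s["finger_gap"])
movel(np.r_[s["eef_pos"][:2],s["eef_pos"][2]+4],max_speed=30)
s=read_state();print(s["eef_pos"],s["ft_force"])
for n in ("top","scene"):
    c=camera(n);pickle.dump(c,open(n+"1.pkl","wb"))
    crop(c,*((185,145,180,140) if n=="top" else (180,120,200,150)),4 ,f"pics/{n}1.png")
E
```

```text
[[ 2.48126486e-01 -9.68727605e-01 -2.72949079e-04]
 [-9.68727162e-01 -2.48126634e-01  9.26546801e-04]
 [-9.65297399e-04  3.45123853e-05 -9.99999534e-01]]
[array([ 0.64,  0.51, -0.89,  2.08,  0.55,  0.81,  1.07]), array([ 0.44,  0.63, -0.63,  2.14,  0.69,  0.58,  0.96]), array([ 0.49,  0.83, -0.82,  1.81,  0.79,  0.86,  0.95])]
[array([ 0.24,  0.4 , -0.36,  2.09,  0.22,  0.68, -1.74]), array([ 0.1 ,  0.57, -0.18,  2.16,  0.23,  0.44, -1.75]), array([ 0.05,  0.7 , -0.14,  1.83,  0.16,  0.63, -1.68])]
True [454.28334363 -38.52425218  46.84591971] [-1.85965098 -1.00911526 11.98386663] 5.45 85.16278738729132
[454.40618986 -38.58206786  50.92368901] [0.03656619 0.01138214 0.66649064]
```

View pics/scene1.png

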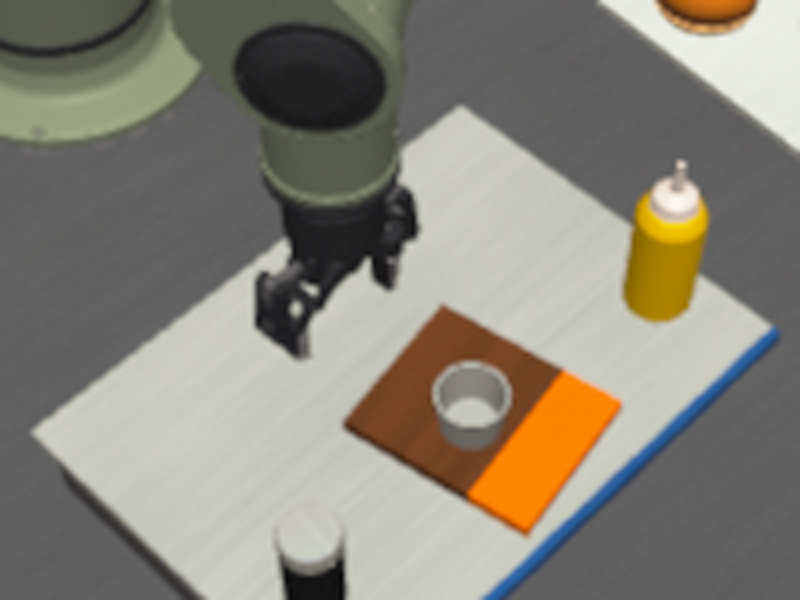

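The open fingers at (395,280) and (300,350) stand low behind the board's brown end, clear of the pot. I push slowly and stop about 25 mm short to look again.

Run:
```python
from workcell import *; from h import *; import pickle
z=51.
movel(W(-215,3,z),max_speed=60); movel(W(-147,3,z),max_speed=25,guard=15)
s=read_state();print((s["eef_pos"][:2]-M0)@EX,s["eef_pos"],s["ft_force"],s["time"])
for n,a in (("top",(210,135,110,85)),("scene",(230,170,140,105))):
    c=camera(n);pickle.dump(c,open(n+"2.pkl","wb")); crop(c,*a,6 if n=="top" else 5,f"pics/{n}2.png")
```

```text
-146.99593608815135 [556.83957553 -29.5551873   51.00335557] [-2.13988109  0.06960498 -0.43878148] 9.45
```

View pics/top2.png

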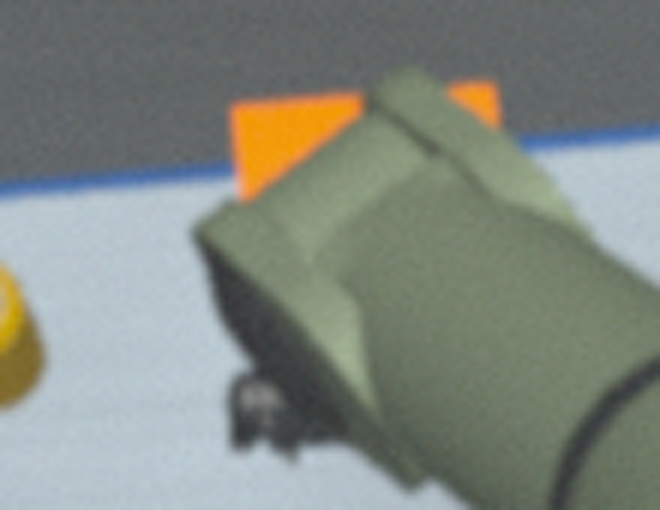

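View pics/scene2.png

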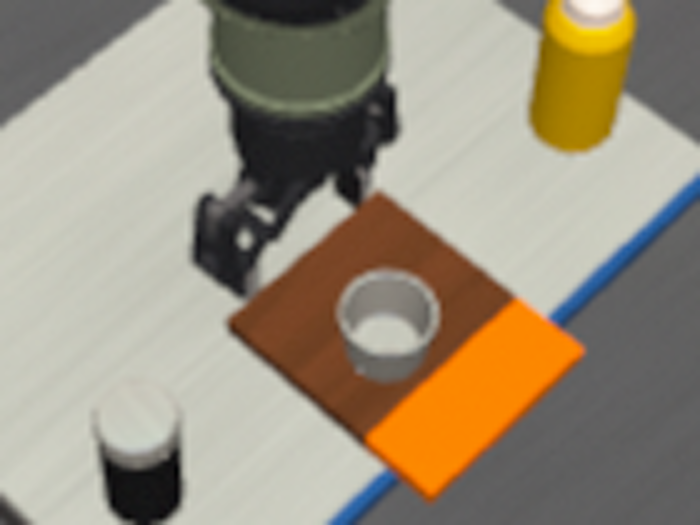

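The board now looks square with the orange overhanging. In the top crop its far corners are (230,104) and (497,83), and the blue line runs (0,184)–(660,124). In the scene crop the seam runs (516,300)–(366,440), the far corners are (584,350) and (432,498), and the back corners are (379,192) and (229,323).

Run:
```python
import pickle; from h import *
F=lambda q:np.c_[(q[:,:2]-M0)@EX,(q[:,:2]-M0)@EY].round(1).tolist()
c=pickle.load(open("top2.pkl","rb")); g=lambda a,z:F(px2w(c,uncrop(a,210,135,6),z))
print("far",g([[230,104],[497,83]],72),"edge",g([[0,184],[220,164],[530,136],[660,124]],60))
c=pickle.load(open("scene2.pkl","rb")); g=lambda a,z:F(px2w(c,uncrop(a,230,170,5),z))
print("seam",g([[516,300],[366,440]],72),"far",g([[584,350],[432,498]],72),"back",g([[379,192],[229,323]],72))
print("edge",g([[700,184],[560,322],[395,472],[340,525]],60))
```

```text
far [[27.1, 63.8], [25.9, -69.3]] edge [[-0.1, 181.4], [0.3, 71.5], [0.8, -83.8], [1.1, -149.2]]
seam [[-26.0, 61.9], [-25.4, -66.3]] far [[23.8, 63.5], [24.8, -67.2]] back [[-135.1, 62.4], [-133.9, -66.0]]
edge [[-4.7, 210.5], [-1.9, 74.9], [-4.3, -64.7], [-3.8, -109.7]]
```

Square to within 0.01 rad. The seam is about 24 mm short by the top view and 22 mm by the scene view, so I push 22.5 mm more, back off and measure unobstructed.

Run:
```python
from workcell import *; from h import *; import pickle
z=51.
movel(W(-124.5,3,z),max_speed=20,guard=15)
movel(W(-165,3,z),max_speed=50); movel(W(-250,3,z+60),max_speed=120)
movel(W(-280,3,200),max_speed=150)
movep([330,-380,260],np.load("Q.npy"))
s=read_state();print(s["eef_pos"],s["ft_force"],s["time"])
for n,a in (("top",(185,135,180,110)),("scene",(220,150,160,120))):
    c=camera(n);pickle.dump(c,open(n+"3.pkl","wb")); crop(c,*a,4.4 if n=="top" else 5,f"pics/{n}3.png")
```

```text
[ 330.81799874 -378.90799958  259.77840521] [ 0.1863479  -0.02319201  0.25812722] 14.9167
```

View pics/top3.png

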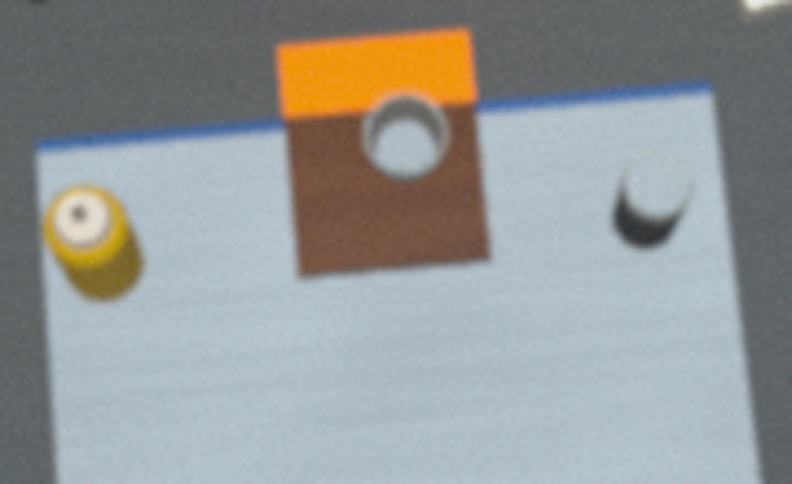

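View pics/scene3.png

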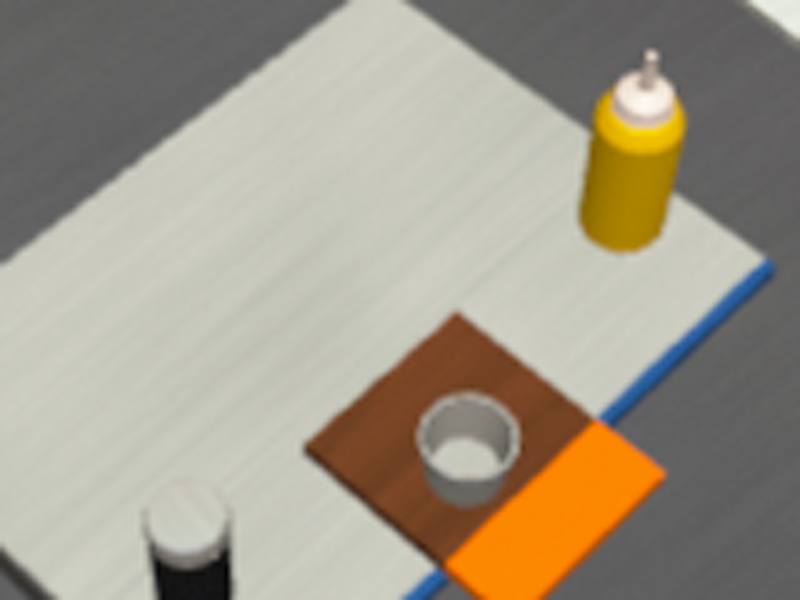

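Top crop: seam (287,118)–(475,102), far corners (277,45) and (469,30), back corners (300,277) and (490,261), blue outer line (38,142)–(712,84). The pot rim is centred at (405,135), with the bottle and shaker standing. In the scene crop the seam runs (595,421)–(445,566) and the back corners are (456,313) and (306,448).

Run:
```python
import pickle; from h import *
F=lambda q:np.c_[(q[:,:2]-M0)@EX,(q[:,:2]-M0)@EY].round(1).tolist()
c=pickle.load(open("top3.pkl","rb")); g=lambda a,z:F(px2w(c,uncrop(a,185,135,4.4),z))
print("seam",g([[287,118],[475,102]],72),"far",g([[277,45],[469,30]],72),"back",g([[300,277],[490,261]],72),"edge",g([[38,142],[284,121],[480,104],[712,84]],60),"pot",g([[405,135]],112))
c=pickle.load(open("scene3.pkl","rb")); g=lambda a,z:F(px2w(c,uncrop(a,220,150,5),z))
print("seam",g([[595,421],[445,566]],72),"back",g([[456,313],[306,448]],72),"edge",g([[772,268],[612,424],[412,600]],60))
# bottle/shaker shift: compare images before/after
a,b=[pickle.load(open(f"top{i}.pkl","rb"))["image"].astype(int) for i in(0,3)]
for n,(x,y) in dict(bottle=(190,172),shaker=(320,165)).items():
    d=abs(a[y:y+40,x:x+34]-b[y:y+40,x:x+34]); print(n,d.mean().round(2),d.max())
```

```text
seam [[-2.9, 60.5], [-3.3, -66.9]] far [[49.2, 63.0], [48.0, -67.9]] back [[-113.7, 60.9], [-114.3, -66.1]] edge [[-0.7, 230.2], [-1.1, 62.9], [-1.2, -70.9], [-1.4, -230.0]] pot [[-34.2, -16.5]]
seam [[-4.7, 62.8], [-2.9, -66.9]] back [[-113.1, 62.5], [-111.0, -67.0]] edge [[-2.5, 229.5], [-0.2, 74.7], [-5.6, -90.2]]
bottle 2.14 28
shaker 2.11 9
```

```bash
python3 -c "
from workcell import *
print(finish_job(), read_state()['time'])"
```

```text
the job is handed in; nothing more can be done
the job is handed in; nothing more can be done
```

I pushed the smaller board along the shelf with the open fingers against its brown back edge. That squared it to the blue edge. I then backed the arm off and handed the job in at about 15 s of the 45 s allowed.

Last checks, measured after the arm had withdrawn:

- **Seam:** it lies about 0–3 mm short of the blue edge by the top camera and about 1 mm short by the scene camera. The limit is 8 mm.
- **Squareness and centring:** the board is within about 0.02 rad of square, against a limit of 0.12 rad. The seam middle is about 3 mm to the side of the edge middle.
- **Pot:** it is upright on the board, about 2 mm back and 14 mm to the side of the board's centre.
- **Bottle and shaker:** both look unmoved in the before and after top images, which differ there only by image noise.

The two cameras disagreed by about 2–3 mm on where the edge itself lies. I judged the seam against the edge seen in the same picture. No check failed.

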